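# Load a specimen holder under a stage clip

## Robot

A 6-joint arm with a two-finger parallel gripper is mounted at the origin on the work surface. World frame = base frame: x ahead of the robot, y to its left, z up, the work surface at z = 0. Lengths are in m, angles in degrees, forces in N, time in s.
With the tool pointing down it reaches from about 0.375 to 0.9 m from the base axis. Payload 3.1 kg.
Tool frame: the origin (TCP) lies between the finger pads; the fingertips stand 11 mm ahead of it and the grasp point (between the pads) lies 8 mm behind it; z points along the fingers, y is the line along which they close (so a half turn about z gives the same grasp; the last joint's range is limited). The gripper opens to 87 mm and grips with 3 to 60 N. Pads are 19 mm wide; open, the fingers measure 117 mm over their backs; the gripper's body (75 mm by 190 mm) begins 51 mm behind the grasp point.
Start: joints at [-83.279, 30.224, 82.088, -0, 67.689, -10.227], TCP at [0.182, -0.598, 0.234] pointing down, gripper open.
Joint ranges: [-176.69, 176.69], [-43.24, 126.21], [12.49, 139.97], [-82, 262], [0, 151.66], [-163.58, 163.58]. Speed limits (degrees/s): [159.86, 159.86, 180, 180, 180, 180].

## Interface

Orientations are given as a 3x3 rotation matrix whose columns are the frame's x, y, z axes.
In Python, from rig import bot, viewer, workorder, nets gives the robot as it stands. The module is installed in compiled form; this text tells all that it offers.
- The arm moves only by the tool move_arm, never from a script. Its argument "increments" is a list of rows, each a list of 7 numbers: the shift along the tool's x, y, z normalised to -1 to 1, where 1 is 0.3 m, then the turn, a rotation vector about the tool's x, y, z normalised to -1 to 1, where 1 is pi rad, then the opening, from 0 (shut) to 1 (fully open). In form: [[tx, ty, tz, wx, wy, wz, grip], ...]. A call has 1 to 10 rows; each row is the pose to reach, as a shift and turn from the pose commanded when the call began, along the tool's axes at that moment, turning the shorter way round; what a row does not reach only later rows make up. A row lasts 1/12 s, in which the tool goes at most 41.7 mm and 7.16 degrees, less where a joint would pass 70% of its speed; a pose out of reach is approached as far as the arm can. A call with a number of a shift or a turn outside -1 to 1 is refused whole. A call with a gripper value outside its range is refused whole. The fingers move at their own pace and stop on an object; the grip force is fixed at half the most. Time passes only in rows, so rows that repeat a pose let the fingers close. It gives the time, the measured TCP pose, the force, the opening and the grip force at its end, in the units of the state.
- bot.read_state(): the state, without advancing time (a new reading comes with each control period).
- viewer.capture(name): name is "scene" or "top"; returns a dict with "image" (480x640x3 uint8, blue, green, red), "K" (3x3 intrinsics, pixels), "dist" ([k1, k2, p1, p2, k3] as OpenCV has them; the pictures are not rectified), "eye" and "orientation" of the camera in the world. Camera axes: x right, y up, looking along -z (the intrinsics and any distortion apply to the point x, -y, -z); pixel columns grow to the right and rows downward; lengths in m; the calibration is good to about 2 mm. A picture is of the moment at which its call begins. There is no depth.
- workorder.hand_in(): hands the job in; it is judged then, once.
Trained networks look in the newest picture that a camera, given by its name, has taken for a name from the list of things; names that differ only in an ending like _2 or _b are one class to them, and where a whole thing is asked for, a point or a joint stands for the part that bears it (a point fixed in the world has none). Each returns a list of dicts, best first, with "conf" (0 to 1); they miss things now and then, are a little off and sometimes report something else, mostly with a low value. They report only what shows in the picture. A call takes as long as a camera call. They do not tell look-alikes from the thing itself.
- nets.find_in(camera, thing): "location" ([column, row] in pixels, amid what is visible of it).
The state is a dict: "time_s": time; "joint_positions": joint angles; "qvel": joint speeds; "tau": joint torques, N m; "position": TCP position; "tcp_rot": TCP orientation; "force": force on the tool from outside, world axes, zero at the start; "moment": the same for the moment, N m; "opening": opening from 0.0 (shut) to 1.0 (fully open); "grasp_force": force on a finger pad.
Only numpy, scipy, OpenCV 4.12 (cv2) and the standard library are available. Lean on these libraries where they do the work, as an engineer would, in place of code of your own. Each camera call takes 0.05 s, during which the arm holds its last target. There are 200 camera calls.

## Task

Load the blue specimen holder into the black clip stage: with one fingertip press the clip's long orange bar down and keep it down, and with the other fingertip push the holder by its upright white tab along the lane, under the raised jaw, until it is fully home against the end stop. Then let the bar spring back so that the jaw clamps the holder, and move clear. Do not grip or lift anything, and leave everything else on the bench where it is.

Things in the scene. Friction and masses are not known exactly. Their poses are not given: they have to be found in the camera images.
- stage: Black clip stage fixed to the bench (place and yaw vary), plate 12 mm thick. Origin at bench level under the lane's centre line; x along the lane towards the stop (push direction), y to the bar's side, z up. Plate x -105..75, y -35..80 mm; floor z 12. Lane rails 5 mm high, inner faces y +-21. Hinge cheeks 20 mm high at y 26..36, x -104..-98 and 54..60.
- stage_stop (a point): Foot of the aluminium end stop's face (block 14 mm high, 12 thick) on the lane's centre line: stage x 60, y 0, z 12 mm, on the stage floor.
- clip (a joint): Spring clip angle, rad; hinge line along stage x at y 31, z 28 mm. 0 = at rest, bar up, jaw 2 mm above the floor: the 6 mm holder only butts against it. Grows as the bar is pressed; 0.35 = hard stop, jaw 11.5 mm up. Holder passes above 0.18; jaw resting on the holder reads about 0.15. About 3 N mid-bar to start, 6 N at the hard stop; springs back when let go.
- clip_bar (a point): Top centre of the clip's long orange-covered steel bar, to press. It spans stage x -97..53, y 31..70 mm, rising away from the hinge at rest; the orange strip is 22 mm wide, centred at y 58, its top at stage z 36 at rest, 26 at the hard stop. A fingertip can slide along it in x while pressing.
- clip_jaw (a point): Underside of the clip's jaw, a 14 mm wide steel finger over the lane near the stop (stage x 36..50, y 5 mm); it rises as the bar is pressed.
- holder: Blue flat holder, 70 (x) x 36 x 6 mm, 56 to 112 g, loose in the lane, white and green disc on top. Origin: centre of its underside, x towards its front (the stop). White upright tab at its rear end, x -35..-30, 28 mm wide, top 30 mm above the underside; push its rear face. Starts 36 to 58 mm short of the stop, not under the jaw; home: origin at stage x 25.
- vial: Clear glass vial, 28 mm diameter, 52 mm tall, upright on the bench beside the clip; bystander. Origin at centre of its base.
- capped_vial: Small glass vial with green cap, 26 mm diameter, 45 mm tall, upright beyond the end stop; bystander. Origin at centre of its base.
- tweezers: Steel tweezers, about 125 mm long and 6 mm high, lying on the bench on the side of the stage away from the bar; bystander. Origin at the underside's centre.
- jar: Amber jar with white lid, 60 mm diameter, 75 mm tall; bystander. Origin at centre of its base.
- pot: Small terracotta pot, 70 mm diameter, 65 mm tall; bystander. Origin at centre of its base.
- dish: Clear plastic culture dish, 90 mm diameter, 14 mm high; bystander. Origin at centre of its base.
- brush: Hand brush with wooden handle, about 220 mm long, lying on the bench to the left of the robot; bystander. Origin at its underside.
Mind the look-alikes: they are no part of the job. What is shaped like the stage but pink is not meant.

How it is judged (in metres and radians):
On the way, in this order (a step that is already met when the one before it is completed fails the run):
1. the clip's bar is held down, with the holder not yet under the jaw (value of joint clip above 0.2 rad and x of holder in the frame of stage below 0.006 m), for 0.1 s.
2. with the bar still held down, the holder is pushed fully home (value of joint clip above 0.2 rad and x of holder in the frame of stage above 0.022 m), for 0.1 s.
At the end, for the whole second after the job is handed in: The holder lies flat in the lane, its front end within 3 mm of the end stop, and the released clip's jaw rests on it (clip angle 0.10 to 0.20); everything is at rest (x of holder in the frame of stage above 0.022 m and y of holder in the frame of stage between -0.006 and 0.006 m and z of holder in the frame of stage below 0.015 m and angle between the x axis of holder and the x axis of stage, either way round below 0.07 rad and value of joint clip between 0.1 and 0.2 rad and linear speed of holder below 0.01 m/s); the robot touches nothing.
It fails at once if the holder is lifted off the stage or tipped (z of holder in the frame of stage above 0.022 m or angle between holder's own z axis and vertical above 0.2 rad).
It fails at once if a bystander is lifted, knocked or moved by more than 15 mm (distance of any of vial, capped_vial, tweezers, jar, pot, dish, brush from where it was at the start of the episode above 0.015 m).
It also fails if it takes over 40 s, if anything falls off the work surface, if the arm or the gripper's body presses on something with over 40 N, if the wrist force passes 120 N, or if a joint passes its speed limit or range.

## Working session

There is one attempt and no reset: what is moved stays moved. The work goes in short steps, Python scripts to look and compute and a tool call to move; the robot and the scene stay as the last step left them, time stands still between calls to the robot, and variables do not carry over. Pictures are saved under pics/ and viewed, at most 10 in all, crops included, and the job is handed in when it is done.

Besides the shell and the picture viewer there is one more tool, called after "Emit:" as name([rows], argument=value, ...), one row to a line, values as JSON. move_arm: Moves the arm, as the interface text tells. Its arguments: {"type":"object","properties":{"increments":{"type":"array"}},"required":["increments"]}

```bash
mkdir -p pics; python3 - <<'E'
from rig import bot, viewer, workorder, nets
import cv2
for c in ("scene","top"):
    r=viewer.capture(c); cv2.imwrite(f"pics/{c}0.png",r["image"])
    print(c,r["K"],r["dist"],r["eye"],r["orientation"])
    for t in ("stage","clip_bar","clip_jaw","holder","vial","capped_vial","tweezers"):
        print(t,[(d["location"],round(d["conf"],2)) for d in nets.find_in(c,t)][:3])
s=bot.read_state();print(s)
E
```

```text
scene [[546.90424139   0.         310.58823438]
 [  0.         546.90424139 239.1769343 ]
 [  0.           0.           1.        ]] [0.03173318 0.         0.         0.         0.        ] [0.96175823 0.91707667 0.80236407] [[-0.88744074 -0.27520467  0.36974495]
 [ 0.46049729 -0.49495797  0.73685742]
 [-0.01977839  0.82418384  0.56597687]]
stage [([348.4, 211.7], 0.73), ([288.6, 279.0], 0.71), ([304.3, 362.4], 0.61)]
clip_bar [([309.4, 359.9], 0.76), ([290.8, 276.5], 0.7), ([348.1, 208.3], 0.68)]
clip_jaw [([348.9, 211.1], 0.91), ([297.6, 271.6], 0.74), ([308.5, 361.1], 0.72)]
holder [([289.2, 264.6], 0.72), ([297.5, 270.6], 0.57)]
vial [([287.3, 302.4], 0.82), ([290.3, 248.9], 0.67)]
capped_vial [([487.2, 326.1], 0.73), ([231.9, 281.8], 0.68), ([295.7, 273.3], 0.24)]
tweezers [([287.0, 248.2], 0.79), ([290.6, 302.6], 0.55)]
top [[546.59651183   0.         328.76173544]
 [  0.         546.59651183 254.4961855 ]
 [  0.           0.           1.        ]] [0.03160313 0.         0.         0.         0.        ] [ 0.2350428  -0.02750246  1.41087198] [[-6.42927625e-04  9.83838969e-01 -1
[... 565 characters left out ...]
.79492662e-04,
        6.76899981e+01, -1.02249097e+01]), 'qvel': array([ 0.00018228,  0.01431478,  0.02392772,  0.04144961, -0.0153554 ,
        0.01499457]), 'tau': array([-1.18607280e-03, -4.39955485e+01, -1.76979160e+01,  6.31981250e-02,
        5.04589453e-02, -2.30722338e-05]), 'position': array([ 0.18223146, -0.59781618,  0.23357988]), 'tcp_rot': array([[ 9.56574940e-01,  2.91486509e-01,  7.85572897e-06],
       [ 2.91486509e-01, -9.56574939e-01, -2.80962991e-05],
       [-6.75098673e-07,  2.91660546e-05, -1.00000000e+00]]), 'force': array([ 0.90808858,  0.11708018, -0.05233988]), 'moment': array([0.06548768, 0.03740746, 0.02715054]), 'grasp_force': 0.0, 'opening': 1.0007829349951038}
```

View pics/scene0.png

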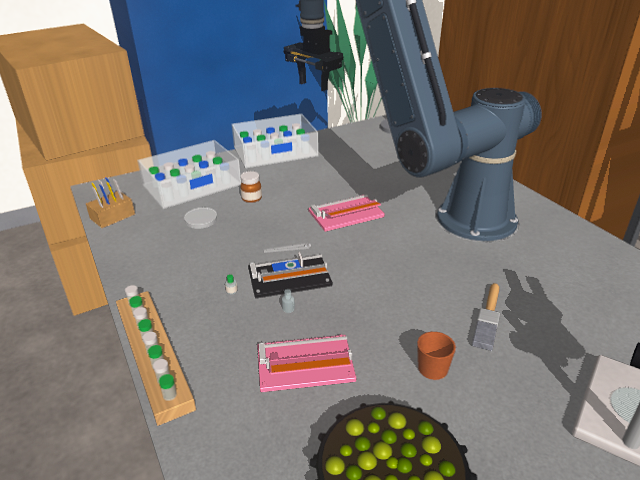

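View pics/top0.png

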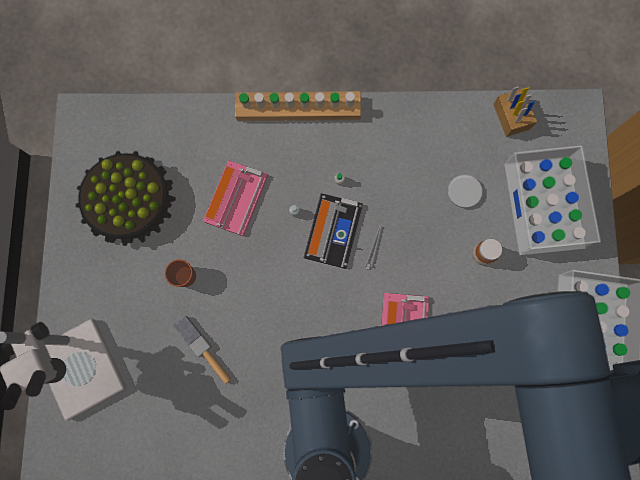

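The black stage is at top (335,231) and scene (290,273). The bar is on the left in the top view and the stop points up, away from the robot. The pink units are decoys. I'll zoom in on both views.

```bash
python3 - <<'E'
import cv2
a=cv2.imread("pics/top0.png")[185:275,295:385]; cv2.imwrite("pics/topc.png",cv2.resize(a,(594,594),interpolation=cv2.INTER_CUBIC))
a=cv2.imread("pics/scene0.png")[238:318,222:342]; cv2.imwrite("pics/scenec.png",cv2.resize(a,(792,528),interpolation=cv2.INTER_CUBIC))
E
```

```text
(no output)
```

View pics/topc.png

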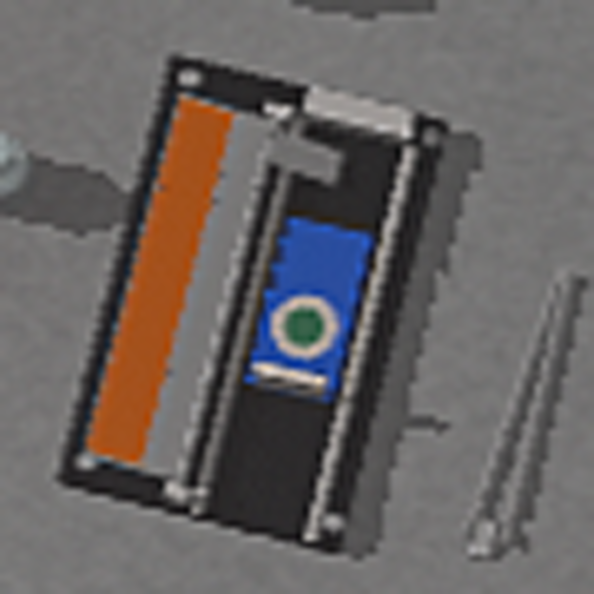

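View pics/scenec.png

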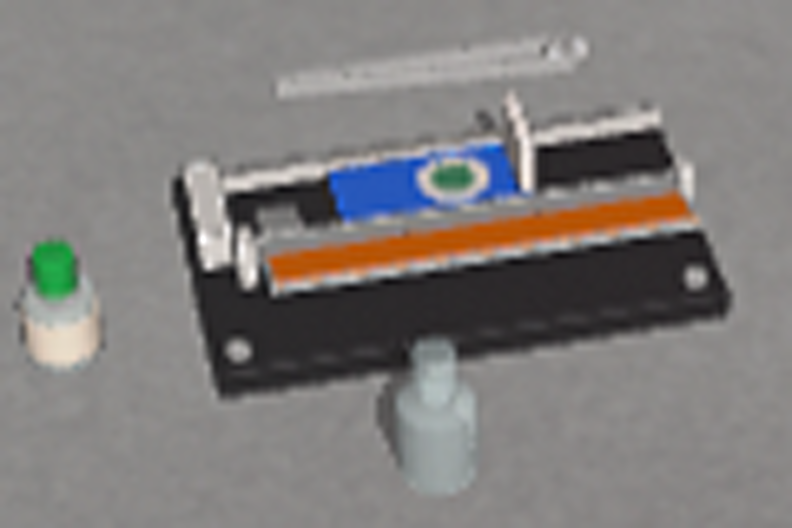

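Both crops show clear plate corners, orange strip ends, the white tab (top crop 252–327, ~375) and the blue front edge (290–375, ~227). The stop is at the far end and the vial stands left of the bar. Next I'll fit the stage pose from these points.

```bash
cat > cam.py <<'E'
import numpy as np, cv2
from rig import bot, viewer, nets
def proj(r,P):
    R=np.array(r["orientation"]); F=np.diag([1,-1,-1.])
    A=F@R.T; t=-A@np.array(r["eye"])
    return cv2.projectPoints(np.array(P,float).reshape(-1,3),cv2.Rodrigues(A)[0],t,r["K"],np.array(r["dist"]))[0].reshape(-1,2)
def s2w(p,P):
    c,s=np.cos(p[2]),np.sin(p[2]); P=np.array(P,float).reshape(-1,3)/1000
    return P@np.array([[c,-s,0],[s,c,0],[0,0,1]]).T+[p[0],p[1],0]
E
python3 - <<'E'
from cam import *
from scipy.optimize import least_squares
T=viewer.capture("top");S=viewer.capture("scene")
px=lambda L,o:(np.array(L,float)+.5)/6.6-.5+o
st=[(75,80,12),(-105,80,12),(-105,-35,12),(75,-35,12),(53,58,36),(-97,58,36)]
tp=px([(170,57),(60,480),(345,552),(447,125),(206,103),(114,460)],(295,185))
ss=[(75,-35,12),(75,80,12),(-105,80,12),(53,58,36),(-97,58,36)]
sp=px([(180,178),(215,372),(728,292),(275,268),(685,207)],(222,238))
f=lambda p:np.r_[(proj(T,s2w(p,st))-tp).ravel(),(proj(S,s2w(p,ss))-sp).ravel()]
r=least_squares(f,[.6,0,-.25],loss="soft_l1",x_scale=[.01,.01,.05]);p=r.x
print("pose",p,np.degrees(p[2]));print(f(p).reshape(-1,2).round(1))
for n in (slice(0,12),slice(12,22)): print(least_squares(lambda q:f(q)[n],p,x_scale=[.01,.01,.05]).x)
np.save("pose.npy",p)
hl=[(-32.5,0,42),(35,-18,18),(35,18,18)]
hp=px([(290,376),(375,237),(290,217)],(295,185))
g=lambda x:(proj(T,s2w(p,np.array(hl)+[x[0],x[1],0]))-hp).ravel()
h=least_squares(g,[-20,0]);print("holder",h.x,g(h.x).round(1))
E
```

```text
pose [ 0.56331475 -0.03953912 -0.24954828] -14.298063484754614
[[-0.  -0.2]
 [-0.6  0.4]
 [-0.8  0.2]
 [ 0.1 -0.4]
 [ 0.3  0. ]
 [-0.2  0.9]
 [-1.6 -0.4]
 [-0.1  0.3]
 [ 0.1 -0.4]
 [-1.7  0.1]
 [ 0.8 -0.9]]
[ 0.56391938 -0.04001837 -0.24566586]
[ 0.56198362 -0.03825274 -0.26455683]
holder [-14.44063821  -0.68134199] [ 0.1  0.   0.2  0.1 -0.3 -0.1]
```

```bash
cat > plan.py <<'E'
import sys
from cam import *
from scipy.spatial.transform import Rotation as Ro
# usage: stage x, y, tip z (mm)
p=np.load("pose.npy");a=[float(v) for v in sys.argv[1:4]]
w=s2w(p,[a[0],a[1],a[2]+11])[0]
s=bot.read_state();R=s["tcp_rot"];c,q=np.cos(p[2]),np.sin(p[2])
Rt=np.array([[c,q,0],[q,-c,0],[0,0,-1]])
print("shift",(R.T@(w-s["position"])/.3).round(4),"turn",(Ro.from_matrix(R.T@Rt).as_rotvec()/np.pi).round(4))
cs=np.array([[c,q],[-q,c]])@(s["position"][:2]-p[:2])*1000
print("t",s["time_s"],"tcp stage",cs.round(1),"tip z",(s["position"][2]*1000-11).round(1),"F",s["force"].round(1),"open",s["opening"])
E
python3 plan.py -72 30 120; python3 plan.py -72 30 60
```

```text
shift [ 1.6043 -1.6199  0.3418] turn [ 0.     -0.      0.1736]
t 0.9 tcp stage [-231.4 -635.1] tip z 222.6 F [-0.9  0.  -0.8] open 0.998424759389882
shift [ 1.6043 -1.6199  0.5418] turn [ 0.     -0.      0.1736]
t 0.9 tcp stage [-231.4 -635.1] tip z 222.6 F [-0.9  0.  -0.8] open 0.998424759389882
```

Emit:
move_arm([
  [0.8,-0.8,0.17,0,0,0.1736,0.53],
  [0.8,-0.8,0.17,0,0,0.1736,0.53],
  [0.8,-0.8,0.17,0,0,0.1736,0.53],
  [0.8,-0.8,0.17,0,0,0.1736,0.53],
  [0.8,-0.8,0.17,0,0,0.1736,0.53],
  [0.8,-0.8,0.17,0,0,0.1736,0.53],
  [0.8,-0.8,0.17,0,0,0.1736,0.53],
  [0.8,-0.8,0.17,0,0,0.1736,0.53],
  [0.8,-0.8,0.17,0,0,0.1736,0.53],
  [0.8,-0.8,0.17,0,0,0.1736,0.53],
])

```text
time_s: 1.73
position: [0.3422, -0.295, 0.1822]
tcp_rot: [[0.97, -0.242, -0.001], [-0.242, -0.97, 0.002], [-0.002, -0.002, -1.0]]
force: [-0.2, -0.5, 0.5]
opening: 0.533
grasp_force: 0.0
```

```bash
python3 plan.py -72 30 90
```

```text
shift [ 0.2696 -1.1053  0.2724] turn [-0.0006  0.0006  0.0015]
t 1.7333 tcp stage [-151.2 -302.1] tip z 171.2 F [-0.2 -0.5  0.5] open 0.5328959323787137
```

Emit:
move_arm([
  [0.26,-1.0,0.2,0,0,0.0015,0.53],
  [0.26,-1.0,0.2,0,0,0.0015,0.53],
  [0.26,-1.0,0.2,0,0,0.0015,0.53],
  [0.26,-1.0,0.2,0,0,0.0015,0.53],
  [0.26,-1.0,0.2,0,0,0.0015,0.53],
  [0.26,-1.0,0.2,0,0,0.0015,0.53],
  [0.26,-1.0,0.2,0,0,0.0015,0.53],
  [0.26,-1.0,0.2,0,0,0.0015,0.53],
  [0.26,-1.0,0.2,0,0,0.0015,0.53],
  [0.26,-1.0,0.2,0,0,0.0015,0.53],
])

```text
time_s: 2.57
position: [0.493, -0.0275, 0.1225]
tcp_rot: [[0.968, -0.25, 0.001], [-0.25, -0.968, -0.001], [0.002, 0.001, -1.0]]
force: [0.3, -1.0, 0.0]
opening: 0.532
grasp_force: 0.0
```

```bash
python3 plan.py -72 30 70
```

```text
shift [-0.0034 -0.1191  0.1381] turn [ 0.0002 -0.0005 -0.0009]
t 2.5667 tcp stage [-71.1  -5.7] tip z 111.5 F [ 0.3 -1.   0. ] open 0.5318275748797647
```

Emit:
move_arm([
  [-0.003,-0.119,0.138,0,0,0,0.53],
  [-0.003,-0.119,0.138,0,0,0,0.53],
  [-0.003,-0.119,0.138,0,0,0,0.53],
  [-0.003,-0.119,0.138,0,0,0,0.53],
  [-0.003,-0.119,0.138,0,0,0,0.53],
])

```text
time_s: 2.98
position: [0.5, 0.0064, 0.0818]
tcp_rot: [[0.968, -0.253, 0.001], [-0.253, -0.968, -0.001], [0.001, 0.0, -1.0]]
force: [0.3, 0.4, -0.4]
opening: 0.529
grasp_force: 0.0
```

```bash
python3 plan.py -72 30 42; python3 - <<'E'
from cam import *
o=[]
for c,(x,y,w,h) in (("scene",(225,185,130,125)),("top",(280,170,130,125))):
    a=viewer.capture(c)["image"][y:y+h,x:x+w]; o.append(cv2.resize(a,(400,385),interpolation=cv2.INTER_CUBIC))
cv2.imwrite("pics/h1.png",np.hstack(o))
E
```

```text
shift [ 0.0022 -0.0039  0.0962] turn [ 0.0001 -0.0004 -0.0019]
t 2.9833 tcp stage [-72.7  28.8] tip z 70.8 F [ 0.3  0.4 -0.4] open 0.5292348861073479
```

View pics/h1.png

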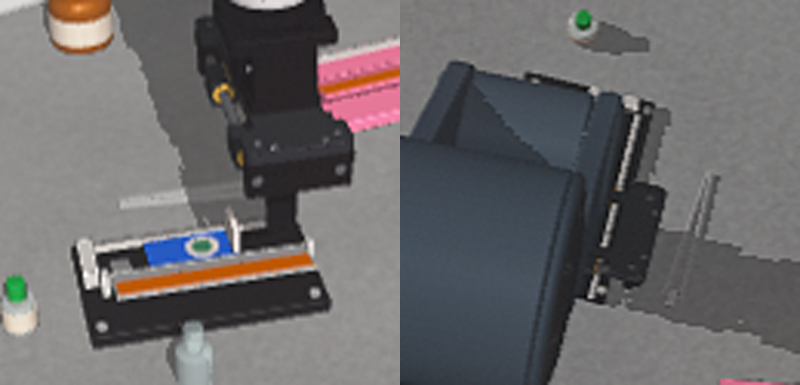

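The scene view shows the fingers above and behind the tab (tip about (285,235) in the left crop), lined up over the bar's near end. Now I'll press down.

Emit:
move_arm([
  [0.002,-0.004,0.05,0,0,-0.0015,0.53],
  [0.002,-0.004,0.096,0,0,-0.0015,0.53],
  [0.002,-0.004,0.11,0,0,-0.0015,0.53],
  [0.002,-0.004,0.12,0,0,-0.0015,0.53],
  [0.002,-0.004,0.13,0,0,-0.0015,0.53],
  [0.002,-0.004,0.136,0,0,-0.0015,0.53],
  [0.002,-0.004,0.136,0,0,-0.0015,0.53],
  [0.002,-0.004,0.136,0,0,-0.0015,0.53],
])

```text
time_s: 3.75
position: [0.5006, 0.009, 0.0409]
tcp_rot: [[0.969, -0.247, 0.001], [-0.247, -0.969, -0.0], [0.001, -0.0, -1.0]]
force: [-1.2, 2.2, 4.7]
opening: 0.531
grasp_force: 2.4
```

```bash
python3 plan.py -72 30 27
```

```text
shift [0.0025 0.0053 0.0097] turn [-0.     -0.0002  0.    ]
t 3.75 tcp stage [-72.8  31.6] tip z 29.9 F [-1.2  2.2  4.7] open 0.5313728645096499
```

Emit:
move_arm([
  [0.0,0.005,0.004,0,0,0,0.53],
  [0.0,0.005,0.008,0,0,0,0.53],
  [0.0,0.005,0.009,0,0,0,0.53],
  [0.0,0.005,0.009,0,0,0,0.53],
])

```text
time_s: 4.08
position: [0.5006, 0.0077, 0.0382]
tcp_rot: [[0.969, -0.247, 0.001], [-0.247, -0.969, 0.0], [0.001, -0.0, -1.0]]
force: [-0.7, 2.2, 6.4]
opening: 0.527
grasp_force: 3.2
```

```bash
python3 plan.py -19.5 30 27; python3 - <<'E'
from cam import *
a=viewer.capture("scene")["image"][235:320,225:345]; cv2.imwrite("pics/h2.png",cv2.resize(a,(792,561),interpolation=cv2.INTER_CUBIC))
E
```

```text
shift [0.1765 0.0008 0.001 ] turn [-0.0001 -0.0004 -0.    ]
t 4.0833 tcp stage [-72.5  30.3] tip z 27.2 F [-0.7  2.2  6.4] open 0.5272098691278443
```

View pics/h2.png

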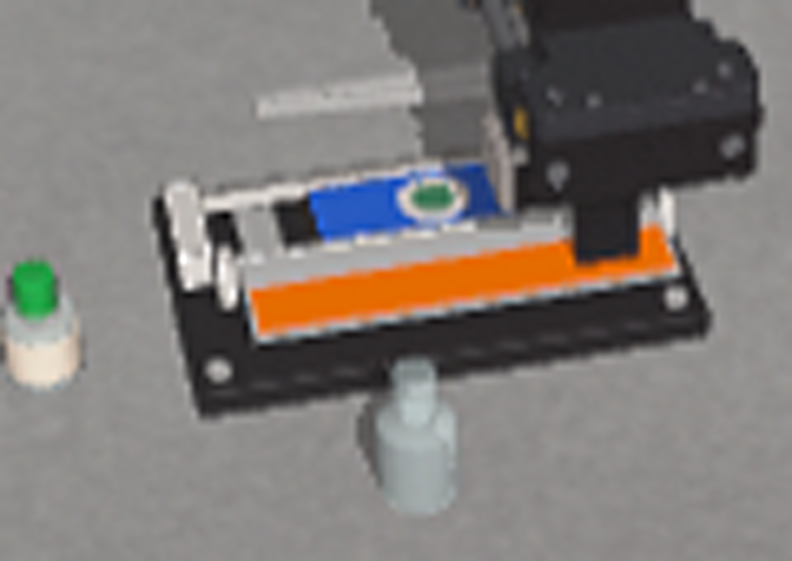

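The bar is down, the jaw is up, and the holder hasn't moved. Now I'll push.

Emit:
move_arm([
  [0.016,0,0,0,0,0,0.53],
  [0.032,0,0,0,0,0,0.53],
  [0.048,0,0,0,0,0,0.53],
  [0.064,0,0,0,0,0,0.53],
  [0.08,0,0,0,0,0,0.53],
  [0.096,0,0,0,0,0,0.53],
  [0.112,0,0,0,0,0,0.53],
  [0.128,0,0,0,0,0,0.53],
  [0.14,0,0,0,0,0,0.53],
  [0.15,0,0,0,0,0,0.53],
])

```text
time_s: 4.97
position: [0.5407, -0.003, 0.0377]
tcp_rot: [[0.969, -0.246, -0.007], [-0.246, -0.969, 0.001], [-0.007, 0.001, -1.0]]
force: [-5.9, 2.7, 7.5]
opening: 0.53
grasp_force: 3.6
```

```bash
python3 plan.py -19.5 30 27
```

```text
shift [ 0.038  -0.0005 -0.0012] turn [0.0002 0.0022 0.0003]
t 4.9667 tcp stage [-30.9  29.8] tip z 26.7 F [-5.9  2.7  7.5] open 0.5301445295629368
```

Emit:
move_arm([
  [0.008,0,0,0,0,0,0.53],
  [0.014,0,0,0,0,0,0.53],
  [0.019,0,0,0,0,0,0.53],
  [0.023,0,0,0,0,0,0.53],
  [0.023,0,0,0,0,0,0.53],
])

```text
time_s: 5.38
position: [0.5474, -0.0047, 0.0377]
tcp_rot: [[0.969, -0.246, -0.007], [-0.246, -0.969, 0.001], [-0.007, 0.001, -1.0]]
force: [-4.6, 1.9, 6.5]
opening: 0.531
grasp_force: 3.4
```

```bash
python3 plan.py -19.5 30 27;  python3 - <<'E'
from cam import *
a=viewer.capture("scene")["image"][235:320,225:345]; cv2.imwrite("pics/h3.png",cv2.resize(a,(792,561),interpolation=cv2.INTER_CUBIC))
E
```

```text
shift [ 0.0151 -0.0005 -0.001 ] turn [0.0002 0.0021 0.0003]
t 5.3833 tcp stage [-24.   29.8] tip z 26.7 F [-4.6  1.9  6.5] open 0.5306834109199258
```

View pics/h3.png

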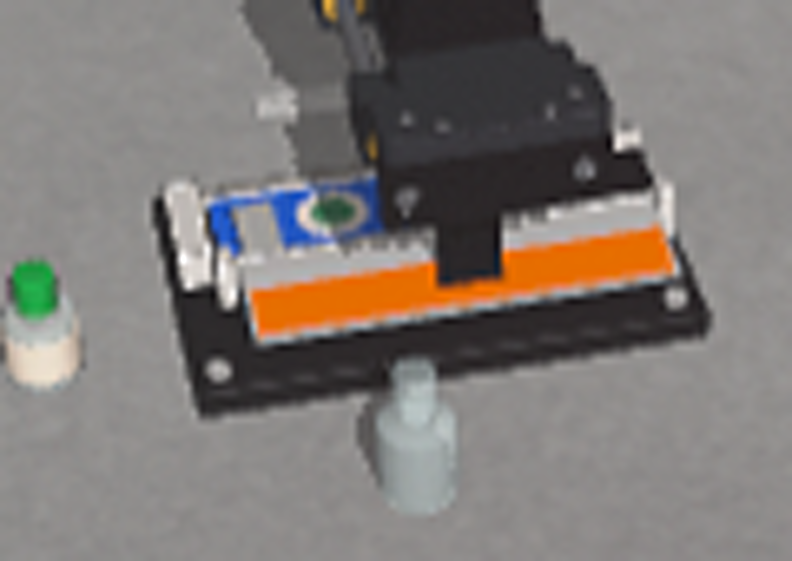

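The holder is under the jaw with a few mm still showing to the stop (crop x≈205). I'll creep forward until the force rises.

Emit:
move_arm([
  [0.004,0,0,0,0,0,0.53],
  [0.008,0,0,0,0,0,0.53],
  [0.012,0,0,0,0,0,0.53],
  [0.015,0,0,0,0,0,0.53],
  [0.015,0,0,0,0,0,0.53],
])

```text
time_s: 5.85
position: [0.5502, -0.0054, 0.0377]
tcp_rot: [[0.969, -0.246, -0.01], [-0.246, -0.969, 0.002], [-0.01, 0.001, -1.0]]
force: [-7.3, 2.2, 8.4]
opening: 0.529
grasp_force: 4.9
```

```bash
python3 plan.py -19.5 30 27
```

```text
shift [ 0.0056 -0.0005 -0.0012] turn [0.0002 0.0032 0.0002]
t 5.85 tcp stage [-21.2  29.8] tip z 26.7 F [-7.3  2.2  8.4] open 0.5293222418414051
```

Emit:
move_arm([
  [0.004,0,0,0,0,0,0.53],
  [0.008,0,0,0,0,0,0.53],
  [0.012,0,0,0,0,0,0.53],
  [0.012,0,0,0,0,0,0.53],
  [0.012,0,0,0,0,0,0.53],
])

```text
time_s: 6.27
position: [0.5503, -0.0054, 0.0376]
tcp_rot: [[0.969, -0.247, -0.017], [-0.247, -0.969, 0.003], [-0.017, 0.001, -1.0]]
force: [-12.3, 2.8, 12.9]
opening: 0.528
grasp_force: 7.3
```

```bash
python3 plan.py -19.5 30 27;  python3 - <<'E'
from cam import *
a=viewer.capture("scene")["image"][250:290,240:300]; cv2.imwrite("pics/h4.png",cv2.resize(a,(780,520),interpolation=cv2.INTER_CUBIC))
E
```

```text
shift [ 0.0051 -0.0005 -0.0015] turn [0.0003 0.0055 0.0001]
t 6.2667 tcp stage [-21.   29.9] tip z 26.6 F [-12.3   2.8  12.9] open 0.5283285601978782
```

View pics/h4.png

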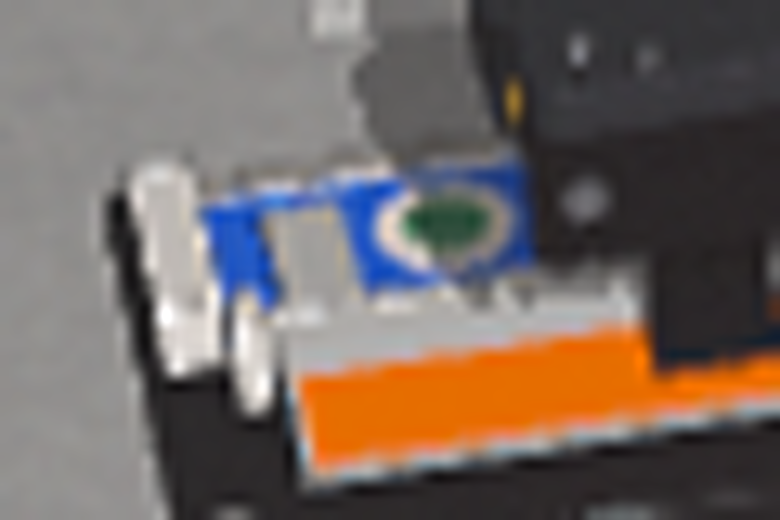

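It's flush with the stop: the advance has stalled and the force has risen. I'll back off the tab with the bar still held down, then lift.

Emit:
move_arm([
  [-0.012,0,0,0,0,0,0.53],
  [-0.024,0,0,0,0,0,0.53],
  [-0.036,0,0,0,0,0,0.53],
  [-0.036,0,-0.01,0,0,0,0.53],
  [-0.036,0,-0.025,0,0,0,0.53],
  [-0.036,0,-0.045,0,0,0,0.53],
  [-0.036,0,-0.1,0,0,0,0.53],
  [-0.036,0,-0.2,0,0,0,0.53],
  [-0.036,0,-0.3,0,0,0,0.53],
  [-0.036,0,-0.4,0,0,0,0.53],
])

```text
time_s: 7.15
position: [0.547, -0.0047, 0.1585]
tcp_rot: [[0.969, -0.247, -0.002], [-0.247, -0.969, 0.0], [-0.002, 0.0, -1.0]]
force: [-0.7, -0.2, 0.3]
opening: 0.531
grasp_force: 0.0
```

Emit:
move_arm([
  [-0.2,0.3,-0.1,0,0,0,0.53],
  [-0.2,0.3,-0.1,0,0,0,0.53],
  [-0.2,0.3,-0.1,0,0,0,0.53],
  [-0.2,0.3,-0.1,0,0,0,0.53],
  [-0.2,0.3,-0.1,0,0,0,0.53],
])

```text
time_s: 7.57
position: [0.4667, -0.0779, 0.1883]
tcp_rot: [[0.968, -0.25, 0.001], [-0.25, -0.968, -0.0], [0.001, 0.0, -1.0]]
force: [0.0, 0.1, -0.3]
opening: 0.528
grasp_force: 0.0
```

```bash
python3 - <<'E'
from cam import *
p=np.load("pose.npy");S=viewer.capture("scene")
print(bot.read_state()["force"])
a=S["image"][238:318,222:342]; a=cv2.resize(a,(792,528),interpolation=cv2.INTER_CUBIC)
# predicted tab-top corners when home
for u,v in proj(S,s2w(p,[(-10,-14,42),(-10,14,42),(25+35,-18,18)])): cv2.circle(a,(int((u-222)*6.6),int((v-238)*6.6)),3,(0,0,255),-1)
cv2.imwrite("pics/h5.png",a)
E
```

```text
[-0.26836413  0.17129431  0.50192288]
```

View pics/h5.png

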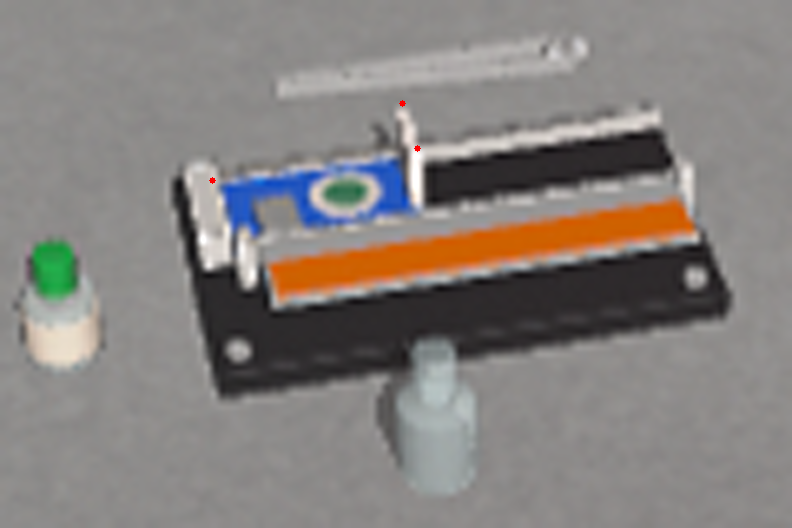

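The holder is home against the stop, with the tab at (405–417, 105–150) where predicted. The jaw rests on it, the bar has sprung partly back, and the bystanders haven't moved.

```bash
python3 -c "
from rig import workorder; print(workorder.hand_in())"
```

```text
the job is handed in; nothing more can be done
None
```

I pushed the holder home against the end stop with the bar held down, released the bar so the jaw clamps the holder, moved the arm clear, and handed the job in; the interface gave no verdict.

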